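# Cam-clamp a brake block for fitting

### The arm

A 6-joint arm with a two-finger parallel gripper is mounted at the origin on the work surface. World frame = base frame: x ahead of the robot, y to its left, z up, the work surface at z = 0. Lengths are in m, angles in rad, forces in N, time in s.
With the tool pointing down it reaches from about 0.225 to 0.875 m from the base axis. Payload 3.4 kg.
Tool frame: the origin (TCP) lies between the finger pads; the fingertips stand 8 mm ahead of it and the grasp point (between the pads) lies 11 mm behind it; z points along the fingers, y is the line along which they close (so a half turn about z gives the same grasp; the last joint's range is limited). The gripper opens to 85 mm and grips with 20 to 120 N. Pads are 22 mm wide; open, the fingers measure 114 mm over their backs; the gripper's body (76 mm by 85 mm) begins 54 mm behind the grasp point. The pads swing forward as they close: fully open they stand 13 mm farther back than shut.
Start: joints at [-1.346, 0.276, 1.505, -0, 1.361, -0.121], TCP at [0.195, -0.541, 0.239] pointing down, gripper open.
Joint ranges: [-2.89, 2.89], [-0.75, 2.08], [0.22, 2.7], [-1.18, 4.32], [0.11, 2.71], [-2.7, 2.7]. Speed limits (rad/s): [2.57, 2.57, 3.14, 3.14, 3.14, 3.14].

### API

Orientations are given as a unit quaternion [w, x, y, z].
In Python, from rig import manip gives the robot as it stands.
- The arm moves only by the tool move_arm, never from a script. Its argument "deltas" is a list that holds one entry, the list of rows, each a list of 5 numbers: the shift along the tool's x, y, z normalised to -1 to 1, where 1 is 80 cm, then the turn about the tool's z normalised to -1 to 1, where 1 is 120 degrees, then the closure, from -1 (fully open) to 1 (shut). In form: [[[tx, ty, tz, twist, grip], ...]]. A call has 1 to 12 rows; each row is the pose to reach, as a shift and turn from the pose commanded when the call began, along the tool's axes at that moment; what a row does not reach only later rows make up. A row lasts 1/10 s, in which the tool goes at most 50 mm and 8.59 degrees, less where a joint would pass 70% of its speed; a pose out of reach is approached as far as the arm can. A call with a number of a shift or a turn outside -1 to 1 is refused whole. A call with a gripper value outside its range is refused whole. The fingers move at their own pace and stop on an object; "squeeze" is the grip in N (left out, the last holds). Time passes only in rows, so rows that repeat a pose let the fingers close. It gives the time, the measured TCP pose, the force, the opening and the grip force at its end, in the units of the state.
- manip.get_state(): the state, without advancing time (a new reading comes with each control period).
- manip.get_image(name): name is "scene" or "top" or "wrist"; returns the picture (480x640x3 uint8, red, green, blue); there is no depth.
- manip.camera_params(name): a dict with "fx", "fy", "cx", "cy" (pixels), "R" (3x3) and "t" (3): a world point X has camera coordinates R X + t; the wrist camera has in their place "tool_from_camera" (4x4, takes a point from camera to tool coordinates, whose origin is the TCP and whose axes are the flange's). Camera axes: x right, y down, z forward; pixel columns grow to the right and rows downward; lengths in m; the calibration is good to about 2 mm. A picture is of the moment at which its call begins: read the wrist's pose just before it. camera_params takes no time and is no camera call.
- manip.sign_off(): hands the job in; it is judged then, once.
The state is a dict: "clock": time; "qpos": joint angles; "qd": joint speeds; "effort": joint torques, N m; "position": TCP position; "ee_rot": TCP orientation; "contact_force": force on the tool from outside, world axes, zero at the start; "moment": the same for the moment, N m; "width": finger opening in m; "gripper_force": force on a finger pad.
Only numpy, scipy, OpenCV 4.12 (cv2) and the standard library are available. Lean on these libraries where they do the work, as an engineer would, in place of code of your own. Each camera call takes 0.05 s, during which the arm holds its last target. There are 200 camera calls.

### The job

Take the whole, full-thickness brake block lying loose on the ledge (not the thin, broken-short one) and lay it lug up and flat on the floor of the open bay of the cam clamp, lengthwise between its two draw rods. Then swing the cam's lever a full quarter turn clockwise (seen from above) to its stop, so that the jaw is drawn up tight on the block, and let go.

Things in the scene. Friction and masses are not known exactly. Their poses are not given: they have to be found in the camera images.
- block_lug (a point): Grip point of the loose whole iron brake block (0.3-0.65 kg): slab 90 (x) x 50 (y) x 26 mm thick, on its middle a lug 36 (x) x 40 (y) x 44 mm tall. Point: mid-lug, 50 mm above the underside, 24 above the slab's top, 20 below the lug's top. z up. Pinch the lug along x, so the fingers stay over the slab. Half-turn symmetric. The thin one's slab is 54 x 50 x 10 mm.
- bay (a point): Middle of the open bay's floor in the fixed clamp, 10 mm above the ledge. x: along the bay (block's length), y: towards the drawn jaw, z up. Jaw faces y = -37 (fixed) and +37 mm (33.5 or more as found), 20 mm tall. Draw rods at x = +-65 mm, 10 mm thick, leave 120 mm. The cam draws the jaw 25 mm to -y, pushing the block to y = -12. Cam axis at x 0, y -82 mm, upright.
- cam_peg (a point): Middle of the upright steel peg (20 mm diameter, 44 mm tall) at the end of the cam's lever: 22 mm above the lever bar, 68 mm above the bay floor. In bay's frame, at cam angle q, it is at x = -80 sin(q), y = -82 - 80 cos(q) mm: it starts pointing away from the bay (-y) and ends at -x. Pinch it lightly and follow the arc, or push it sideways; about 4 to 12 N.
- cam (a joint): Angle of the cam and its lever, rad: 0 fully open, grows clockwise seen from above to the hard stop at 1.57 (fully tight). The jaw moves in proportion, 16 mm per rad. Found between 0 and 0.2. Stays where it is left.
There are look-alikes about, which are no part of the job. What is shaped like the part that bears block_lug but green, purple or yellow is not meant.

How it is judged:
On the way:
1. the whole brake block lies flat on the bay floor between the jaws and rods while the cam is still open (x of block_lug in the frame of bay between -0.022 and 0.022 m and y of block_lug in the frame of bay between -0.02 and 0.02 m and z of block_lug in the frame of bay below 0.056 m and angle between block_lug's own z axis and vertical below 0.12 rad and value of joint cam below 0.5 rad), for 0.2 s.
At the end, for the whole second after the job is handed in: Cam at rest beyond 1.35 rad (within 12 degrees of its stop); the whole block flat on the bay floor (at most 6 mm raised, tilt under 7 degrees), within 10 degrees of lengthwise and 22 mm of the bay's middle in x, against the fixed jaw (centre at y = -6 to -20 mm) (value of joint cam above 1.35 rad and velocity of joint cam between -0.1 and 0.1 rad/s and x of block_lug in the frame of bay between -0.022 and 0.022 m and y of block_lug in the frame of bay between -0.02 and -0.006 m and z of block_lug in the frame of bay below 0.056 m and angle between block_lug's own z axis and vertical below 0.12 rad and angle between the x axis of block_lug and the x axis of bay, either way round below 0.17 rad); the robot touches nothing.
It also fails if it takes over 48 s, if anything falls off the work surface, if the arm or the gripper's body presses on something with over 40 N, if the wrist force passes 120 N, or if a joint passes its speed limit or range.

## Working session

There is one attempt and no reset: what is moved stays moved. The work goes in short steps, Python scripts to look and compute and a tool call to move; the robot and the scene stay as the last step left them, time stands still between calls to the robot, and variables do not carry over. Pictures are saved under pics/ and viewed, at most 12 in all, crops included, and the job is handed in when it is done.

Besides the shell and the picture viewer there is one more tool, called after "Emit:" as name([rows], argument=value, ...), one row to a line, values as JSON. move_arm: Moves the arm, as the interface text tells. Scaled input: -1 to 1 covers 80 cm each way for a shift and 120 degrees each way for a turn. Its arguments: {"type":"object","properties":{"deltas":{"type":"array","items":{"type":"array","items":{"type":"array","items":{"type":"number","minimum":-1,"maximum":1}}}},"squeeze":{"type":"number"}},"required":["deltas"]}

```bash
ls; mkdir -p pics; python3 - <<'E'
from rig import manip
import cv2,numpy as np
for n in ("scene","top"):
    im=manip.get_image(n); cv2.imwrite(f"pics/{n}0.png",im[:,:,::-1])
    p=manip.camera_params(n); print(n,{k:np.round(v,4).tolist() for k,v in p.items()})
p=manip.camera_params("wrist");print({k:np.round(v,4).tolist() for k,v in p.items()})
print(manip.get_state())
E
```

```text
pics
scene {'fx': 534.0034, 'fy': 534.0034, 'cx': 324.959, 'cy': 242.6098, 'R': [[-0.8189, 0.574, -0.0038], [0.3091, 0.4354, -0.8455], [-0.4836, -0.6936, -0.534]], 't': [0.2412, -0.1757, 1.854]}
top {'fx': 547.0561, 'fy': 547.0561, 'cx': 316.5661, 'cy': 238.0136, 'R': [[0.0237, -0.9997, 0.0043], [-0.9894, -0.0241, -0.1434], [0.1434, -0.0009, -0.9897]], 't': [0.2019, 0.483, 1.5414]}
{'fx': 330.7134, 'fy': 330.7134, 'cx': 316.8908, 'cy': 240.1705, 'tool_from_camera': [[-0.0, -0.9528, -0.3036, 0.0772], [1.0, 0.0001, -0.0005, -0.0005], [0.0005, -0.3036, 0.9528, -0.1353], [0.0, 0.0, 0.0, 1.0]]}
{'clock': 0.1, 'qpos': array([-1.34599912e+00,  2.76523989e-01,  1.50602883e+00, -4.37976429e-05,
        1.36065919e+00, -1.21036183e-01]), 'qd': array([ 0.00036018, -0.00163574, -0.00475586,  0.00031214,  0.00118019,
       -0.00103044]), 'effort': array([ 1.86697464e-03, -4.17700410e+01, -2.46403152e+01, -4.21623645e-05,
        5.76146180e-03, -1.32792593e-06]), 'position': array([ 0.19477236, -0.54052192,  0.23852172]), 'ee_rot': array([-8.07476438e-04,  9.85086010e-01,  1.72060736e-01, -6.33721593e-05]), 'contact_force': array([-0.6829479 ,  1.04470086,  0.26431884]), 'moment': array([-0.02384367,  0.00484301,  0.03029874]), 'gripper_force': 0.0, 'width': 0.08560736906041934}
```

View pics/top0.png

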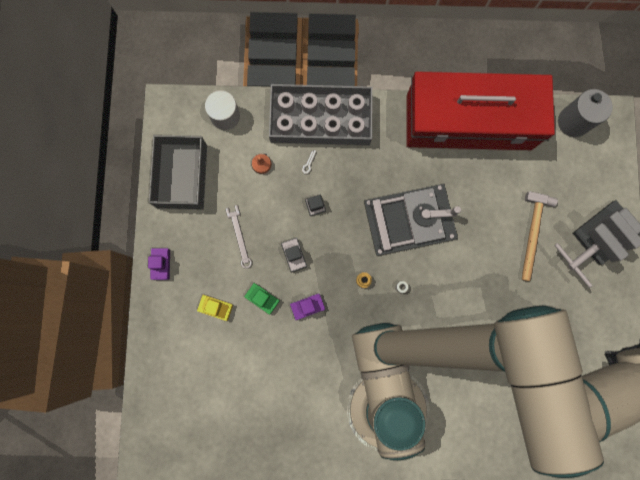

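View pics/scene0.png

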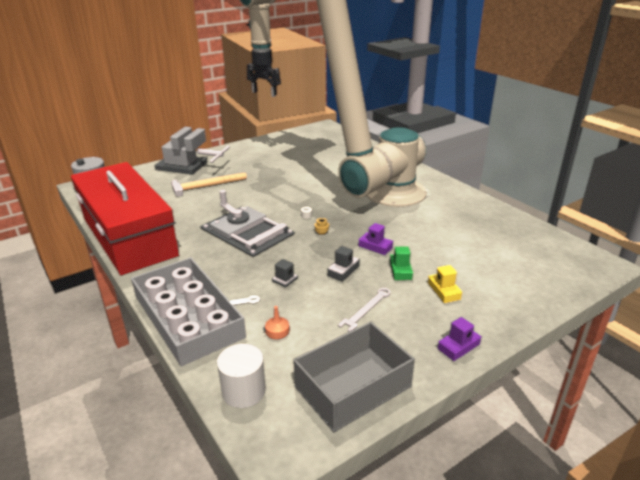

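The top view shows the whole block near (293,255), the thin one near (316,204), the clamp around (410,218), its bay near (396,222), the cam near (425,214) and the peg near (457,210). The scene view agrees. Next is an enlarged crop plus first ray casts.

```bash
cat > h.py <<'E'
from rig import manip
import numpy as np, cv2
from scipy.spatial.transform import Rotation as Ro
def cam(n,st=None):
    p=manip.camera_params(n)
    K=np.array([[p['fx'],0,p['cx']],[0,p['fy'],p['cy']],[0,0,1]])
    if n=='wrist':
        T=np.eye(4);T[:3,:3]=Ro.from_quat(st['ee_rot'],scalar_first=True).as_matrix();T[:3,3]=st['position']
        W=np.linalg.inv(T@np.array(p['tool_from_camera'])); return K,W[:3,:3],W[:3,3]
    return K,np.array(p['R']),np.array(p['t'])
def ray(c,uv,z):
    K,R,t=c; o=-R.T@t; d=R.T@np.linalg.solve(K,[uv[0],uv[1],1]); return o+d*(z-o[2])/d[2]
def proj(c,X):
    K,R,t=c; u=K@(R@np.asarray(X)+t); return u[:2]/u[2]
E
python3 - <<'E'
from h import *
c=cam('top')
for n,uv,z in (("block",(293,247),.07),("bay",(394,221),.01),("camax",(425,213),.05),("peg",(457,210),.10)): print(n,ray(c,uv,z).round(3))
im=cv2.imread('pics/top0.png')[170:290,270:480]
cv2.imwrite('pics/crop.png',cv2.resize(im,None,fx=3.8,fy=3.8,interpolation=cv2.INTER_CUBIC))
E
```

```text
block [0.446 0.279 0.07 ]
bay [ 0.538 -0.013  0.01 ]
camax [ 0.556 -0.096  0.05 ]
peg [ 0.557 -0.175  0.1  ]
```

View pics/crop.png

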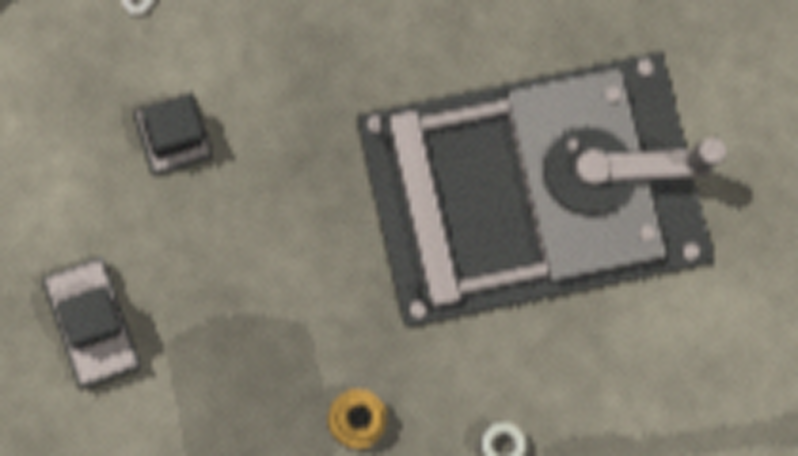

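The crop shows the bay opening between the jaw edge (418,112)-(458,300) and the fixed edge (512,92)-(550,278), the peg top at (711,152), and the whole block with its lug centred at (90,318). I'll move over the clamp for a close look, turning to the grasp yaw on the way.

Emit:
move_arm([
  [[0.61,-0.42,0,-0.725,-1],[0.61,-0.42,0,-0.725,-1],[0.61,-0.42,0,-0.725,-1],[0.61,-0.42,0,-0.725,-1],[0.61,-0.42,0,-0.725,-1],[0.61,-0.42,0,-0.725,-1],[0.61,-0.42,0,-0.725,-1],[0.61,-0.42,0,-0.725,-1],[0.61,-0.42,0,-0.725,-1],[0.61,-0.42,0,-0.725,-1],[0.61,-0.42,0,-0.725,-1],[0.61,-0.42,0,-0.725,-1]],
])

```text
clock: 1.3
position: [0.541, -0.057, 0.239]
ee_rot: [-0.0, 0.596, 0.803, 0.0]
contact_force: [0.0, -0.4, -0.2]
width: 0.0854
gripper_force: 0.0
```

Emit:
move_arm([
  [[0,0,0,0,-1],[0,0,0,0,-1]],
])

```text
clock: 1.5
position: [0.54, -0.0587, 0.2386]
ee_rot: [-0.001, 0.595, 0.804, -0.001]
contact_force: [-0.7, -0.2, -0.4]
width: 0.0852
gripper_force: 0.0
```

```bash
python3 - <<'E'
from h import *
s=manip.get_state(); im=manip.get_image('wrist'); cv2.imwrite('pics/w1.png',im[:,:,::-1])
np.save('w1.npy',np.r_[s['position'],s['ee_rot']]); print(s['clock'],s['position'],s['ee_rot'],s['qd'].round(3))
E
```

```text
1.5 [ 0.53997444 -0.05867262  0.23861202] [-6.01538011e-04  5.95151236e-01  8.03613230e-01 -6.48945233e-04] [-0.04  -0.015  0.016 -0.009  0.002  0.001]
```

View pics/w1.png

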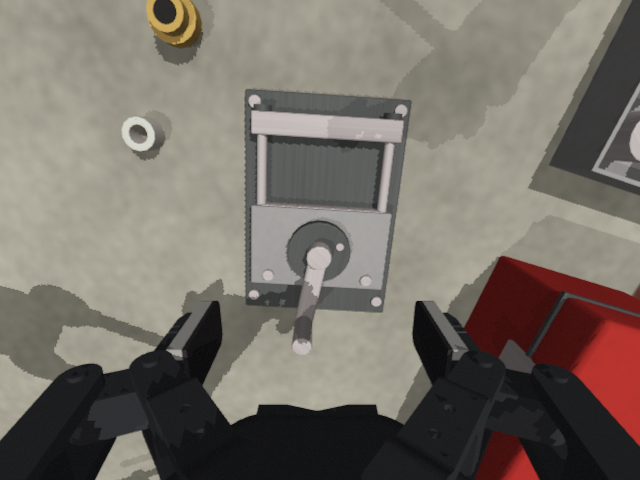

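The wrist view shows the clamp clearly: plate corners (246,90), (410,100), (383,311), (246,305), the fixed jaw's edge (251,206)-(391,213), the moving jaw's inner edge (252,134)-(402,142), the cam hub at (319,257) and the peg top at (302,345).

```bash
python3 - <<'E'
from h import *
v=np.load('w1.npy'); c=cam('wrist',dict(position=v[:3],ee_rot=v[3:]))
r=lambda u,z: ray(c,u,z)
P=[r(u,.01) for u in ((246,90),(410,100),(383,311),(246,305))]
print('plate',np.round(P,4).tolist())
f1,f2=r((251,206),.03),r((391,213),.03); m1,m2=r((252,134),.03),r((402,142),.03)
print('fixed',f1,f2,'moving',m1,m2)
yaw=lambda d: np.degrees(np.arctan2(d[1],d[0]))
print('yaws',yaw(f2-f1),yaw(m2-m1),yaw(P[1]-P[0]),yaw(P[2]-P[3]),yaw(P[0]-P[3])-90,yaw(P[1]-P[2])-90)
print('lens',np.linalg.norm(f2-f1),np.linalg.norm(m2-m1),[np.linalg.norm(P[i]-P[i-1]) for i in range(4)])
a=np.radians(np.mean([yaw(f2-f1),yaw(m2-m1),yaw(P[0]-P[3])-90,yaw(P[1]-P[2])-90]))
X=np.array([np.cos(a),np.sin(a),0]);Y=np.array([-X[1],X[0],0])
hub=r((319,257),.065); peg=r((302,342),.1)
fm=(f1+f2)/2
# bay origin: x from plate mid & hub, y from fixed face
for nm,q in (('plate',np.mean(P,0)),('fm',fm),('mm',(m1+m2)/2),('hub',hub),('rods',(r((262,170),.02)+r((387,180),.02))/2)): print(nm,q.round(4),'xy',(q@X).round(4),(q@Y).round(4))
d=peg-hub; print('peg',peg,'r',np.linalg.norm(d[:2]),'q',np.degrees(np.arctan2(-d@X,-d@Y)),'yaw',np.degrees(a))
E
```

```text
plate [[0.4351, 0.0365, 0.01], [0.5969, 0.076, 0.01], [0.655, -0.1588, 0.01], [0.4908, -0.2004, 0.01]]
fixed [ 0.47045441 -0.07277313  0.03      ] [ 0.61458164 -0.03666778  0.03      ] moving [ 0.45445671 -0.00190752  0.03      ] [0.59928026 0.03429919 0.03      ]
yaws 14.063758459457626 14.036550608199107 13.725218270326087 14.211617701691132 13.240038721976376 13.907266309211082
lens 0.14858080062649628 0.14928089548094362 [np.float64(0.24334185760152235), np.float64(0.16651543651377368), np.float64(0.24189670712727818), np.float64(0.16935071456435022)]
plate [ 0.5444 -0.0617  0.01  ] xy 0.514 -0.1899
fm [ 0.5425 -0.0547  0.03  ] xy 0.5138 -0.1827
mm [0.5269 0.0162 0.03  ] xy 0.5155 -0.1101
hub [ 0.5521 -0.0942  0.065 ] xy 0.5136 -0.2233
rods [ 0.5359 -0.0202  0.02  ] xy 0.5156 -0.1475
peg [ 0.5580598 -0.1699822  0.1      ] r 0.07599598883620345 q 9.293222231561845 yaw 13.811903524711047
```

Emit:
move_arm([
  [[0.36,-0.21,0,0,-1],[0.36,-0.21,0,0,-1],[0.36,-0.21,0,0,-1],[0.36,-0.21,0,0,-1],[0.36,-0.21,0,0,-1],[0.36,-0.21,0,0,-1],[0.36,-0.21,0,0,-1],[0.36,-0.21,0,0,-1],[0.36,-0.21,0,0,-1]],
])

```text
clock: 2.45
position: [0.2959, 0.1668, 0.2395]
ee_rot: [0.001, 0.596, 0.803, 0.0]
contact_force: [-0.1, -0.1, 0.1]
width: 0.0853
gripper_force: 0.0
```

```bash
python3 - <<'E'
from h import *
s=manip.get_state(); im=manip.get_image('wrist'); cv2.imwrite('pics/w2.png',im[:,:,::-1])
np.save('w2.npy',np.r_[s['position'],s['ee_rot']]); print(s['clock'],s['position'],s['ee_rot'],s['qd'].round(3))
E
```

```text
2.45 [0.29588177 0.16679069 0.23948846] [8.54855989e-04 5.96059867e-01 8.02939514e-01 2.03781641e-04] [-0.03   0.024 -0.02  -0.005 -0.005  0.001]
```

View pics/w2.png

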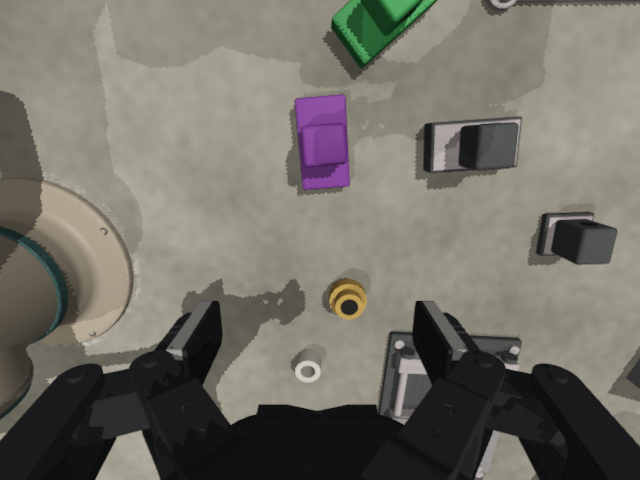

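The wrist view shows the whole block at (473,145): the slab's top corners are about (425,124), (521,117), (518,165) and (430,172). The thin one is at (578,237).

```bash
python3 - <<'E'
from h import *
v=np.load('w2.npy'); c=cam('wrist',dict(position=v[:3],ee_rot=v[3:]))
P=np.array([ray(c,u,.026) for u in ((425,123),(521,117),(518,165),(430,172))])
L=np.array([ray(c,u,.07) for u in ((471,124),(520,121),(516,167),(473,169))])
print(P.round(4),P.mean(0),[np.linalg.norm(P[i]-P[i-1]).round(4) for i in range(4)])
print(L.round(4),L.mean(0),[np.linalg.norm(L[i]-L[i-1]).round(4) for i in range(4)])
d=P[1]-P[0]+P[2]-P[3];print('yaw',np.degrees(np.arctan2(d[1],d[0])))
s=manip.get_state();R=Ro.from_quat(s['ee_rot'],scalar_first=True).as_matrix()
print('tool x,y',R[:,0],R[:,1],'toolY yaw',np.degrees(np.arctan2(R[1,1],R[0,1])))
t=np.append((P.mean(0)+L.mean(0))[:2]/2,.14); print('above block norm',R.T@(t-s['position'])/.8)
E
```

```text
[[0.3726 0.2834 0.026 ]
 [0.4614 0.3161 0.026 ]
 [0.4803 0.2732 0.026 ]
 [0.396  0.2403 0.026 ]] [0.42759081 0.27823574 0.026     ] [np.float64(0.049), np.float64(0.0946), np.float64(0.0468), np.float64(0.0904)]
[[0.3986 0.2889 0.07  ]
 [0.4383 0.3035 0.07  ]
 [0.4532 0.2671 0.07  ]
 [0.4167 0.2542 0.07  ]] [0.4267013  0.27841642 0.07      ] [np.float64(0.0391), np.float64(0.0423), np.float64(0.0393), np.float64(0.0387)]
yaw 20.761001495041683
tool x,y [-0.28814873  0.95758497 -0.00115712] [0.95758449 0.28815005 0.00121739] toolY yaw 16.747247571292846
above block norm [0.08687878 0.19631732 0.12446443]
```

Emit:
move_arm([
  [[0.087,0.196,0.1,-0.033,-1],[0.087,0.196,0.1,-0.033,-1],[0.087,0.196,0.124,-0.033,-1],[0.087,0.196,0.124,-0.033,-1],[0.087,0.196,0.124,-0.033,-1],[0.087,0.196,0.16,-0.033,-1],[0.087,0.196,0.2,-0.033,-1],[0.087,0.196,0.23,-0.033,-1],[0.087,0.196,0.247,-0.033,-1],[0.087,0.196,0.247,-0.033,-1]],
])

```text
clock: 3.5
position: [0.4256, 0.2771, 0.0399]
ee_rot: [-0.001, 0.569, 0.822, -0.002]
contact_force: [-0.2, -0.6, 0.1]
width: 0.0852
gripper_force: 0.0
```

```bash
python3 - <<'E'
from h import *
s=manip.get_state(); im=manip.get_image('wrist'); cv2.imwrite('pics/w3.png',im[:,:,::-1]); print(s['position'],s['contact_force'])
E
```

```text
[0.42559896 0.27711557 0.03991931] [-0.24679354 -0.60699498  0.07560685]
```

View pics/w3.png

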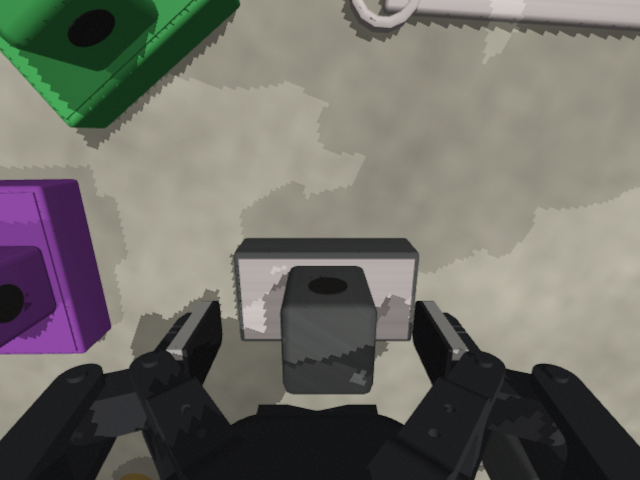

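The block sits squarely between the fingers, with the lug at (328,330) and its edges parallel to the pads. Closing now, then lifting.

Emit:
move_arm([
  [[0,0,0,0,1],[0,0,0,0,1],[0,0,0,0,1],[0,0,0,0,1],[0,0,0,0,1],[0,0,0,0,1],[0,0,0,0,1],[0,0,-0.03,0,1],[0,0,-0.08,0,1],[0,0,-0.14,0,1],[0,0,-0.14,0,1]],
], squeeze=70)

```text
clock: 4.65
position: [0.4292, 0.2814, 0.1589]
ee_rot: [0.003, 0.568, 0.823, 0.005]
contact_force: [2.7, 1.5, -5.9]
width: 0.0351
gripper_force: 72.7
```

```bash
python3 - <<'E'
from h import *
s=manip.get_state();R=Ro.from_quat(s['ee_rot'],scalar_first=True).as_matrix()
print(s['position'],R.round(4).tolist(),'toolY yaw',np.degrees(np.arctan2(R[1,1],R[0,1])))
print('to above bay',R.T@(np.r_[.5344,-.0187,s['position'][2]]-s['position'])/.8, s['contact_force'])
im=manip.get_image('wrist'); cv2.imwrite('pics/w4.png',im[:,:,::-1])
E
```

```text
[0.42921471 0.28143668 0.15893897] [[-0.3551, 0.9348, 0.0105], [0.9348, 0.355, 0.005], [0.001, 0.0116, -0.9999]] toolY yaw 20.797621680282894
to above bay [-0.39740951 -0.01029621 -0.00050233] [ 2.65985875  1.52116967 -5.89064027]
```

View pics/w4.png

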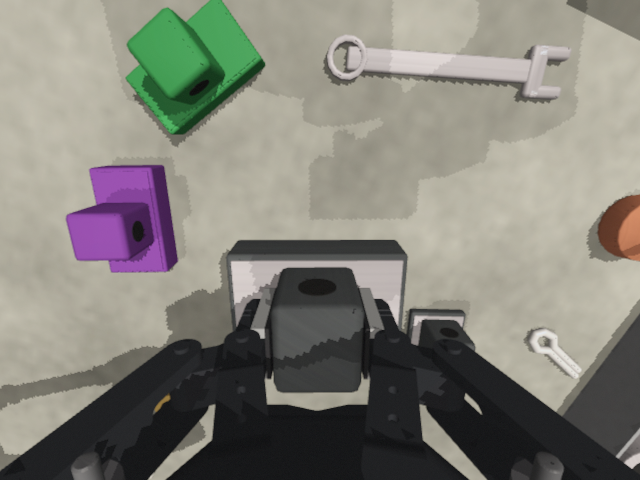

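The block is held level; slab far edge (231,259)-(405,259), lug far top edge at row 268. I'll compute the offset in the hand and the move to the bay.

```bash
python3 - <<'E'
from h import *
p=manip.camera_params('wrist');T=np.array(p['tool_from_camera'])
def tr(u,z):
    d=T[:3,:3]@[(u[0]-p['cx'])/p['fx'],(u[1]-p['cy'])/p['fy'],1]; o=T[:3,3]; return o+d*(z-o[2])/d[2]
a,b=tr((231,259),.014),tr((405,259),.014);e=tr((318,268),-.03)
print(a,b,(b-a)[1],'ctr x from slab',a[0]-.025,'lug',e[0]-.02)
s=manip.get_state();R=Ro.from_quat(s['ee_rot'],scalar_first=True).as_matrix()
print(s['position'])
print('to above bay',R.T@(np.r_[.5344,-.0187,.159]-s['position'])/.8)
E
```

```text
[ 0.02120062 -0.04188278  0.014     ] [0.02121456 0.042037   0.014     ] 0.08391978355622157 ctr x from slab -0.0037993824492476846 lug 0.014686686445558327
[0.42729393 0.28046043 0.15593199]
to above bay [-0.3971198  -0.00759487 -0.00405429]
```

Emit:
move_arm([
  [[-0.39,-0.007,0,0.0575,1],[-0.39,-0.007,0,0.0575,1],[-0.39,-0.007,0,0.0575,1],[-0.39,-0.007,0,0.0575,1],[-0.39,-0.007,0,0.0575,1],[-0.39,-0.007,0,0.0575,1],[-0.39,-0.007,0,0.0575,1],[-0.39,-0.007,0,0.0575,1],[-0.39,-0.007,0,0.0575,1],[-0.39,-0.007,0,0.0575,1]],
])

```text
clock: 5.7
position: [0.5297, -0.0126, 0.1524]
ee_rot: [-0.002, 0.616, 0.788, -0.001]
contact_force: [0.3, -0.8, -5.5]
width: 0.0353
gripper_force: 72.2
```

```bash
python3 - <<'E'
from h import *
s=manip.get_state();im=manip.get_image('wrist'); cv2.imwrite('pics/w5.png',im[:,:,::-1])
R=Ro.from_quat(s['ee_rot'],scalar_first=True).as_matrix()
print(s['position'],s['contact_force'],'toolY yaw',np.degrees(np.arctan2(R[1,1],R[0,1])),s['width'],s['gripper_force'])
print('corr',R.T@(np.r_[.533,-.0129,s['position'][2]]-s['position'])/.8)
E
```

```text
[ 0.52969323 -0.0125776   0.15238081] [ 0.33650707 -0.76640906 -5.46230524] toolY yaw 13.94387833309698 0.03526166476533559 72.20988750457764
corr [-1.38714000e-03  3.91452454e-03 -1.52182306e-05]
```

View pics/w5.png

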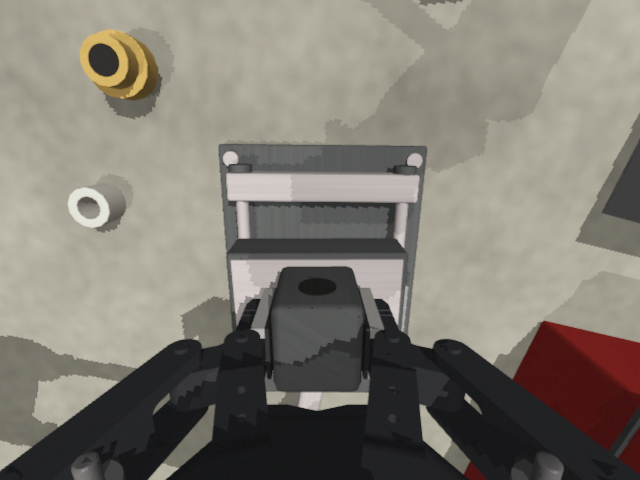

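The held block is over the bay; the moving jaw's inner edge is at row 203 (228-418) and the rods are at columns 243 and 401. I'll check the relative offset here.

```bash
python3 - <<'E'
from h import *
s=manip.get_state();p=manip.camera_params('wrist');T=np.array(p['tool_from_camera'])
def tr(u,z):
    d=T[:3,:3]@[(u[0]-p['cx'])/p['fx'],(u[1]-p['cy'])/p['fy'],1]; o=T[:3,3]; return (o+d*(z-o[2])/d[2]).round(4)
h=s['position'][2];print(s['position'])
print('plate',tr((220,146),h-.01),tr((426,147),h-.01),'jaw',tr((229,202),h-.03),tr((418,203),h-.03),'rods',tr((243,222),h-.02),tr((401,222),h-.02))
for z in (.014,.019,.025): print('slab top far edge',tr((231,259),z),tr((405,259),z))
for z in (.04,.045,.05): print('slab bottom far edge',tr((236,240),z),tr((403,240),z))
E
```

```text
[ 0.53010356 -0.01254939  0.15280997]
plate [ 0.0697 -0.079   0.1428] [0.0689 0.0877 0.1428] jaw [ 0.0277 -0.07    0.1228] [0.027  0.0793 0.1228] rods [ 0.0089 -0.0624  0.1328] [0.0089 0.0697 0.1328]
slab top far edge [ 0.0211 -0.042   0.014 ] [0.0212 0.042  0.014 ]
slab top far edge [ 0.0192 -0.0434  0.019 ] [0.0193 0.0434 0.019 ]
slab top far edge [ 0.0169 -0.045   0.025 ] [0.017  0.0451 0.025 ]
slab bottom far edge [ 0.0225 -0.0455  0.04  ] [0.0225 0.0473 0.04  ]
slab bottom far edge [ 0.0209 -0.0468  0.045 ] [0.0209 0.0487 0.045 ]
slab bottom far edge [ 0.0193 -0.0481  0.05  ] [0.0194 0.05   0.05  ]
```

Emit:
move_arm([
  [[-0.006,0.005,0.03,0,1],[-0.006,0.005,0.06,0,1],[-0.006,0.005,0.085,0,1],[-0.006,0.005,0.105,0,1],[-0.006,0.005,0.12,0,1],[-0.006,0.005,0.12,0,1],[-0.006,0.005,0.12,0,1]],
])

```text
clock: 6.45
position: [0.5367, -0.0173, 0.058]
ee_rot: [0.0, 0.616, 0.788, 0.0]
contact_force: [0.6, -0.2, -5.3]
width: 0.0351
gripper_force: 71.9
```

Emit:
move_arm([
  [[0,0,0.004,0,1],[0,0,0.007,0,1],[0,0,0.01,0,1],[0,0,0.01,0,1]],
])

```text
clock: 6.85
position: [0.5373, -0.0177, 0.0532]
ee_rot: [0.001, 0.616, 0.787, 0.001]
contact_force: [-5.0, 2.5, 15.3]
width: 0.035
gripper_force: 74.9
```

Emit:
move_arm([
  [[0,0,-0.002,0,1],[0,0,-0.002,0,-0.2],[0,0,-0.002,0,-1],[0,0,-0.002,0,-1],[0,0,-0.002,0,-1],[0,0,-0.002,0,-1],[0,0,-0.05,0,-1],[0,0,-0.11,0,-1],[0,0,-0.15,0,-1],[0,0,-0.15,0,-1]],
])

```text
clock: 7.85
position: [0.5399, -0.0183, 0.1747]
ee_rot: [0.005, 0.617, 0.787, 0.003]
contact_force: [1.5, -0.3, 0.5]
width: 0.0853
gripper_force: 0.0
```

```bash
python3 - <<'E'
from h import *
s=manip.get_state(); im=manip.get_image('wrist'); cv2.imwrite('pics/w6.png',im[:,:,::-1])
np.save('w6.npy',np.r_[s['position'],s['ee_rot']]); print(s['clock'],s['position'],s['ee_rot'],s['contact_force'])
E
```

```text
7.85 [ 0.53988117 -0.01832948  0.17466136] [0.00473407 0.61651254 0.78732667 0.00256885] [ 1.45893815 -0.34232481  0.54891375]
```

View pics/w6.png

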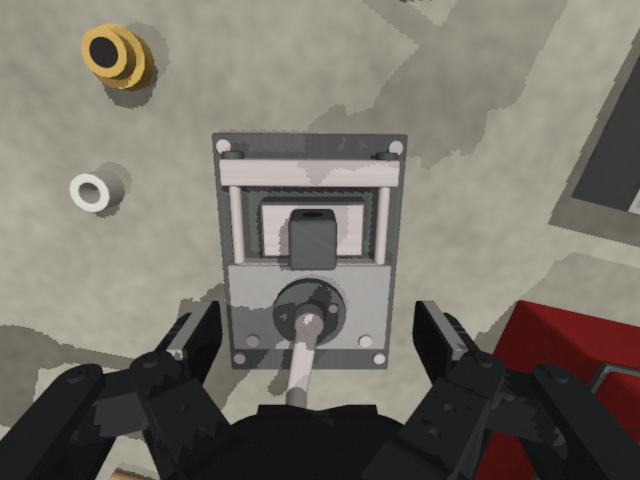

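The block lies flat in the bay, parallel to the jaws, with its slab around (313,230). Next I triangulate the cam axis from the two wrist views and plan the approach to the peg.

```bash
python3 - <<'E'
from h import *
C={}
for n in ('w1','w6'):
    v=np.load(n+'.npy'); C[n]=cam('wrist',dict(position=v[:3],ee_rot=v[3:]))
def tri(a,b):
    Ps=[C[n][0]@np.c_[C[n][1],C[n][2]] for n in ('w1','w6')]
    X=cv2.triangulatePoints(Ps[0],Ps[1],np.array(a,float),np.array(b,float)); return (X[:3]/X[3]).ravel()
print('disc',tri((319,250),(309,309)),'knob',tri((319,257),(312,321)),'knob@.06',ray(C['w6'],(312,321),.06))
c=C['w6'];P=np.array([ray(c,u,.01) for u in ((212,135),(407,136),(387,368),(232,367))]);print(P.round(4),P.mean(0))
S=np.array([ray(c,u,.036) for u in ((262,204),(364,203))]);print('slab far edge',S.round(4))
a=np.radians(13.9);X=np.array([np.cos(a),np.sin(a),0]);Y=np.array([-X[1],X[0],0])
print('bay xy: plate',P.mean(0)@X,P.mean(0)@Y,'slab',(S.mean(0)-.025*Y)@X,(S.mean(0)-.025*Y)@Y)
im=cv2.imread('pics/w1.png')
g=cv2.cvtColor(im,cv2.COLOR_BGR2GRAY); print(g[320:362:2,290:316:2])
E
```

```text
disc [ 0.55365804 -0.10047592  0.02529515] knob [ 0.55554307 -0.1018487   0.04349694] knob@.06 [ 0.5542806  -0.09188934  0.06      ]
[[ 0.4346  0.0355  0.01  ]
 [ 0.5983  0.0751  0.01  ]
 [ 0.6545 -0.1595  0.01  ]
 [ 0.4904 -0.1973  0.01  ]] [ 0.54445339 -0.0615677   0.01      ]
slab far edge [[ 0.4906 -0.0074  0.036 ]
 [ 0.5735  0.0138  0.036 ]]
bay xy: plate 0.5137195867386583 -0.1905577555345345 slab 0.5172285973668573 -0.14967077944734053
[[ 96  96  90  74  70  70  73  75  72  70  71 100 163]
 [ 95  93  81  71  71  71  74  74  71  70  69 121 162]
 [ 93  91  76  72  70  72  74  73  71  71  69 136 160]
 [ 92 107  86  72  69  72  74  73  73  71  69 139 161]
 [ 92 131  88  71  70  72  74  73  71  69  68 142 162]
 [115 150  81  70  70  74  74  73  71  70  86 146 165]
 [147 151  74  72  71  73  74  74  72  70  67 146 165]
 [150 142  76  80  72  73  74  72  71  69  76 147 164]
 [151 129  78  88  70  74  74  73  71  69  93 146 162]
 [153 123  79  94  88  95 100  87  73  70  91 146 162]
 [154 117 113 168 124 125 127 127 117  87 104 146 163]
 [155 108 180 191 160 123 144 155 127 191 122 152 162]
 [155 148 191 193 190 189 173 188 191 193 177 151 162]
 [157 167 187 191 192 190 189 185 187 189 184 149 160]
 [158 158 184 187 190 191 189 188 185 186 184 153 157]
 [157 158 180 183 186 189 191 189 187 185 162 153 153]
 [156 155 159 180 183 185 187 190 188 176 156 155 154]
 [153 153 154 155 163 175 176 178 164 160 159 158 157]
 [156 155 155 157 159 160 161 161 162 163 163 164 162]
 [157 156 158 159 160 161 161 161 162 163 165 165 163]
 [157 158 160 161 162 163 163 163 163 163 165 164 162]]
```

Emit:
move_arm([
  [[-0.197,-0.025,0,0.086,-1],[-0.197,-0.025,0,0.086,-1],[-0.197,-0.025,0,0.086,-1],[-0.197,-0.025,0,0.086,-1],[-0.197,-0.025,0,0.086,-1],[-0.197,-0.025,0,0.086,-1],[-0.197,-0.025,0,0.086,-1]],
])

```text
clock: 8.6
position: [0.5541, -0.1738, 0.169]
ee_rot: [-0.001, 0.684, 0.729, -0.0]
contact_force: [-0.0, -0.4, -0.4]
width: 0.0851
gripper_force: 0.0
```

```bash
python3 - <<'E'
from h import *
s=manip.get_state(); im=manip.get_image('wrist'); cv2.imwrite('pics/w7.png',im[:,:,::-1])
np.save('w7.npy',np.r_[s['position'],s['ee_rot']]); c=cam('wrist',s); R=Ro.from_quat(s['ee_rot'],scalar_first=True).as_matrix()
print(s['clock'],s['position'],'yawY',np.degrees(np.arctan2(R[1,1],R[0,1])),'pred',proj(c,[.5585,-.176,.1]),proj(c,[.554,-.0995,.05]))
E
```

```text
8.6 [ 0.55414282 -0.17379287  0.16903348] yawY 3.6351929302835093 pred [324.39332839 262.71248728] [324.26881576 140.81839353]
```

View pics/w7.png

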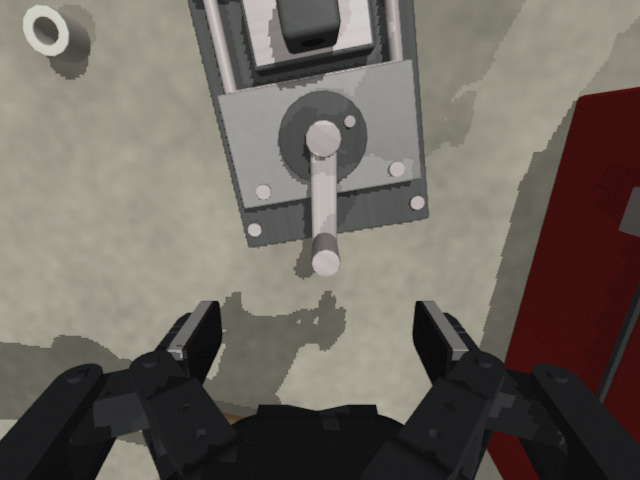

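The view shows the peg top at (325,264) and the hub at (324,138), within 3 px of the predictions, with the lever aligned. Descending around the peg and pinching lightly.

Emit:
move_arm([
  [[-0.004,0.005,0.03,0,-1],[-0.004,0.005,0.06,0,-1],[-0.004,0.005,0.09,0,-1],[-0.004,0.005,0.113,0,-1],[-0.004,0.005,0.113,0,-1],[-0.004,0.005,0.113,0,-1]],
])

```text
clock: 9.25
position: [0.5591, -0.1776, 0.0796]
ee_rot: [-0.0, 0.684, 0.729, 0.0]
contact_force: [0.2, 0.6, -0.2]
width: 0.0855
gripper_force: 0.0
```

Emit:
move_arm([
  [[0,0,0,0,1],[0,0,0,0,1],[0,0,0,0,1],[0,0,0,0,1],[0,0,0,0,1],[0,0,0,0,1],[0,0,0,0,1],[0,0,0,0,1],[0,0,0,0,1]],
], squeeze=25)

```text
clock: 10.15
position: [0.5594, -0.1788, 0.0799]
ee_rot: [0.001, 0.685, 0.729, 0.0]
contact_force: [-0.1, -0.3, 5.6]
width: 0.019
gripper_force: 25.7
```

```bash
python3 - <<'E'
from h import *
s=manip.get_state();R=Ro.from_quat(s['ee_rot'],scalar_first=True).as_matrix();p=s['position'][:2];C=np.array([.554,-.0985])
print(s['clock'],s['position'],s['contact_force'],s['width'],s['gripper_force'],'yawY',np.degrees(np.arctan2(R[1,1],R[0,1])))
d=p-C;print('r',np.linalg.norm(d),'ang',np.degrees(np.arctan2(d[1],d[0])))
# arc in tool axes: radial inward = tool x, move towards -tool y ; twist + = clockwise
u=.078*np.array([-R[0,0],-R[1,0]]) 
for k in range(4,88,4):
    t=np.radians(k); print(k,'x %.3f y %.3f tw %.3f'%(.078*(1-np.cos(t))/.8,-.078*np.sin(t)/.8,k/120))
E
```

```text
10.15 [ 0.55939795 -0.17876534  0.07985967] [-0.10196333 -0.33861555  5.63031319] 0.019025731773339525 25.747597217559814 yawY 3.5439467680534387
r 0.08044664564772923 ang -86.15257834928904
4 x 0.000 y -0.007 tw 0.033
8 x 0.001 y -0.014 tw 0.067
12 x 0.002 y -0.020 tw 0.100
16 x 0.004 y -0.027 tw 0.133
20 x 0.006 y -0.033 tw 0.167
24 x 0.008 y -0.040 tw 0.200
28 x 0.011 y -0.046 tw 0.233
32 x 0.015 y -0.052 tw 0.267
36 x 0.019 y -0.057 tw 0.300
40 x 0.023 y -0.063 tw 0.333
44 x 0.027 y -0.068 tw 0.367
48 x 0.032 y -0.072 tw 0.400
52 x 0.037 y -0.077 tw 0.433
56 x 0.043 y -0.081 tw 0.467
60 x 0.049 y -0.084 tw 0.500
64 x 0.055 y -0.088 tw 0.533
68 x 0.061 y -0.090 tw 0.567
72 x 0.067 y -0.093 tw 0.600
76 x 0.074 y -0.095 tw 0.633
80 x 0.081 y -0.096 tw 0.667
84 x 0.087 y -0.097 tw 0.700
```

Emit:
move_arm([
  [[0,-0.007,0,0.033,1],[0.001,-0.014,0,0.067,1],[0.002,-0.021,0,0.1,1],[0.004,-0.0275,0,0.133,1],[0.006,-0.034,0,0.167,1],[0.0085,-0.041,0,0.2,1],[0.0115,-0.047,0,0.233,1],[0.015,-0.053,0,0.267,1],[0.019,-0.0585,0,0.3,1],[0.0235,-0.064,0,0.333,1]],
])

```text
clock: 11.15
position: [0.5073, -0.1644, 0.0799]
ee_rot: [0.002, 0.893, 0.45, 0.0]
contact_force: [0.3, -2.7, 4.5]
width: 0.0189
gripper_force: 25.7
```

```bash
cat > st.py <<'E'
from h import *
s=manip.get_state();R=Ro.from_quat(s['ee_rot'],scalar_first=True).as_matrix();p=s['position'][:2];C=np.array([.554,-.0985])
d=p-C;print(s['clock'],s['position'],s['contact_force'],'local F',R.T@s['contact_force'],s['moment'],s['width'],s['gripper_force'])
a=np.degrees(np.arctan2(d[1],d[0]));y=np.degrees(np.arctan2(R[1,1],R[0,1]))
print('r',np.linalg.norm(d),'q',-76.1-a,'tool q',13.9-y)
E
python3 st.py
```

```text
11.15 [ 0.50731578 -0.16440643  0.07987345] [ 0.28186582 -2.72038054  4.50835276] local F [-2.02685825  1.85902038 -4.49900568] [-0.43603107 -0.01255722  0.21742241] 0.018935689843024604 25.703656375408173
r 0.08076555006977199 q 49.21150002329827 tool q 50.38472902458993
```

Emit:
move_arm([
  [[0,-0.007,0,0.033,1],[0.001,-0.014,0,0.067,1],[0.002,-0.021,0,0.1,1],[0.004,-0.0275,0,0.133,1],[0.006,-0.034,0,0.167,1],[0.0085,-0.041,0,0.2,1],[0.0115,-0.047,0,0.233,1],[0.015,-0.053,0,0.267,1],[0.019,-0.0585,0,0.3,1],[0.0235,-0.064,0,0.333,1],[0.0245,-0.066,0,0.333,1],[0.0245,-0.066,0,0.333,1]],
])

```text
clock: 12.35
position: [0.4766, -0.1209, 0.0799]
ee_rot: [0.005, 0.993, 0.121, 0.0]
contact_force: [-3.0, -15.1, 2.3]
width: 0.0194
gripper_force: 26.1
```

```bash
python3 st.py
```

```text
12.35 [ 0.47655414 -0.12088004  0.0798943 ] [ -3.04608641 -15.10178581   2.25970854] local F [-6.5782451  13.9543373  -2.10998142] [-2.1946657   0.38685876  0.00545083] 0.01938555761940162 26.064134538173676
r 0.08061468519720195 q 87.78194349771772 tool q 90.03540647556133
```

Emit:
move_arm([
  [[0,-0.003,0,0,1],[0,-0.005,0,0,1],[0,-0.005,0,0,1]],
])

```text
clock: 12.65
position: [0.4765, -0.1205, 0.08]
ee_rot: [0.008, 0.993, 0.122, 0.0]
contact_force: [-2.5, -26.5, -1.7]
width: 0.019
gripper_force: 26.6
```

```bash
python3 st.py
```

```text
12.65 [ 0.47651294 -0.12051974  0.07995817] [ -2.51562747 -26.5472988   -1.70233209] local F [-8.84450856 25.12398786  2.13196909] [-3.75934929  0.39624556 -0.14288012] 0.018958414449165056 26.591377705335617
r 0.08055503678226984 q 88.03627862858619 tool q 89.93743809726249
```

Hard stop reached: the force rose and the lever did not move. Easing off, releasing and lifting.

Emit:
move_arm([
  [[0,0.006,0,0,0.4],[0,0.006,0,0,-0.3],[0,0.006,0,0,-0.3],[0,0.006,0,0,-0.3],[0,0.006,0,0,-0.3],[0,0.006,-0.04,0,-0.3],[0,0.006,-0.09,0,-0.3],[0,0.006,-0.15,0,-0.3],[-0.1,0.006,-0.15,0,-0.3],[-0.1,0.006,-0.15,0,-0.3],[-0.1,0.006,-0.15,0,-0.3]],
])

```text
clock: 13.75
position: [0.3945, -0.1347, 0.1995]
ee_rot: [-0.0, 0.993, 0.118, -0.001]
contact_force: [0.2, 0.1, -0.2]
width: 0.0557
gripper_force: 0.0
```

```bash
python3 - <<'E'
from h import *
s=manip.get_state(); print(s['clock'],s['position'],s['contact_force'],s['width'])
im=manip.get_image('wrist')[:,:,::-1]; cv2.imwrite('pics/w8.png',im)
E
```

```text
13.75 [ 0.39453731 -0.13474989  0.19947258] [ 0.20916591  0.05837001 -0.20529987] 0.05570855692837447
```

View pics/w8.png

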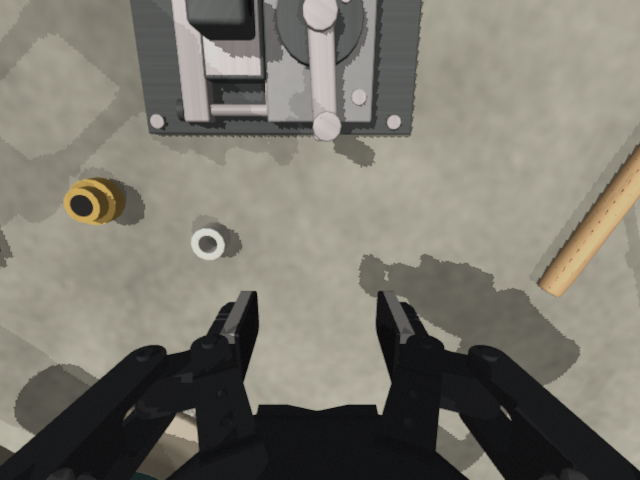

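The picture shows the lever at its stop with the peg at (327,125), parallel to the bay. The jaw is drawn up on the flat, aligned block (slab at (235,50)), and the gripper is clear.

```bash
python3 -c "
from rig import manip
print(manip.sign_off())"
```

```text
the job is handed in; nothing more can be done
None
```

The whole brake block lies flat in the bay, clamped between the jaws, with the cam lever swung to its hard stop and the gripper clear. I handed the job in at about 14 s on the robot's clock; the sign-off call gave no verdict.

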